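# Close the hold-down on a benchtop vibration table

## Robot

A 6-joint arm with a two-finger parallel gripper is mounted at the origin on the work surface. World frame = base frame: x ahead of the robot, y to its left, z up, the work surface at z = 0. Lengths are in m, angles in rad, forces in N, time in s.
With the tool pointing down it reaches from about 0.425 to 0.95 m from the base axis. Payload 3.5 kg.
Tool frame: the origin (TCP) lies on the centre line of the jaws, within the pads' length; the fingertips stand 17 mm ahead of it and the grasp point (between the pads) lies 2 mm behind it; z points along the fingers, y is the line along which they close (so a half turn about z gives the same grasp; the last joint's range is limited). The gripper opens to 85 mm and grips with 20 to 120 N. Pads are 22 mm wide; open, the fingers measure 114 mm over their backs; the gripper's body (76 mm by 85 mm) begins 54 mm behind the grasp point. The pads swing forward as they close: fully open they stand 13 mm farther back than shut.
Start: joints at [1.098, 0.286, 1.577, -0, 1.279, -0.15], TCP at [0.214, 0.64, 0.248] pointing down, gripper open.
Joint ranges: [-2.77, 2.77], [-0.9, 2.22], [0.21, 2.48], [-1.53, 4.67], [0.24, 2.81], [-2.84, 2.84]. Speed limits (rad/s): [2.79, 2.79, 3.14, 3.14, 3.14, 3.14].

## Interface

Orientations are given as a unit quaternion [x, y, z, w].
In Python, from plant import ctrl gives the robot as it stands. The module is installed in compiled form; this text tells all that it offers.
- The arm moves only by the tool drive_tool, never from a script. Its argument "moves" is a list of rows, each a list of 3 entries, a list of its own where there are three numbers: the turn, a rotation vector about the tool's x, y, z in rad, then the shift along the tool's x, y, z in m, then the finger opening in m, from 0 to 0.0854. A call has 1 to 5 rows; each row shifts and turns the commanded pose from where the row before left it, along the tool's axes as they then stand; what a row does not reach is not made up. A row lasts 1/8 s, in which the tool goes at most 62.5 mm and 10.7 degrees, less where a joint would pass 70% of its speed; a pose out of reach is approached as far as the arm can. A call with a gripper value outside its range is refused whole. The fingers move at their own pace and stop on an object; "grip_force" is the grip in N (left out, the last holds). Time passes only in rows, so rows that do not move let the fingers close. It gives the time, the measured TCP pose, the force, the opening and the grip force at its end, in the units of the state.
- ctrl.get_state(): the state, without advancing time (a new reading comes with each control period).
- ctrl.read_camera(name): name is "scene" or "top" or "wrist"; returns a dict with "image" (400x640x3 uint8, red, green, blue), "fx", "fy", "cx", "cy" (pixels), "R" (3x3) and "t" (3): a world point X has camera coordinates R X + t. Camera axes: x right, y down, z forward; pixel columns grow to the right and rows downward; lengths in m; the calibration is good to about 2 mm. A picture is of the moment at which its call begins. There is no depth.
- ctrl.sign_off(): hands the job in; it is judged then, once.
The state is a dict: "time": time; "qpos": joint angles; "dq": joint speeds; "joint_efforts": joint torques, N m; "eef_pos": TCP position; "tcp_rot": TCP orientation; "contact_force": force on the tool from outside, world axes, zero at the start; "wrist_torque": the same for the moment, N m; "opening": opening from 0.0 (shut) to 1.0 (fully open); "finger_force": force on a finger pad.
Only numpy, scipy, OpenCV 4.12 (cv2) and the standard library are available. Lean on these libraries where they do the work, as an engineer would, in place of code of your own. Each camera call takes 0.05 s, during which the arm holds its last target. There are 200 camera calls.

## Task

Secure the carton on the small vibration table: with a fingertip, push the open aluminium hold-down bar round over the carton until it is fully home against its stop post, then push the steel keeper lever on that post round until it lies square across the end of the bar. Only push, do not grip or lift anything; leave the carton where it stands and do not disturb the other things lying about. Finish clear of everything.

Things in the scene. Friction and masses are not known exactly. Their poses are not given: they have to be found in the camera images.
- fixture: Benchtop vibration table, fixed: white housing, green plate 300 x 340 mm, plate top at 72 mm height. Origin: centre of underside; z up, x (300 mm side) away from the robot at yaw 0 (yaw varies). In its frame: bar's pivot rod at x 0, y +120 mm (nut radius 13, rod top at 214 mm); stop post carrying the keeper at x +28, y -100 mm (rubber sleeve radius 16, nut radius 13, top at 240 mm).
- bar (a joint): Angle of the hold-down bar about its vertical pivot rod, rad. 0 = home: bar along the fixture's -y from the pivot, over the carton, hard against the stop post. Positive = open, clockwise from above, free end swung to the fixture's -x (robot's side); limit 1.2. Close it by pushing its robot-side face. Stays where left; friction 0.35 N m (2 N at 165 mm from the pivot).
- bar_end (a point): Middle of the top edge of the bar's free end, 235 mm from the pivot axis. The bar is a straight aluminium profile 24 mm wide and 22 mm tall; underside 178 mm, top 200 mm above the bench, 6 mm clear of the carton's top. The point's axes are the bar's: its y points from the free end to the pivot, z up.
- keeper (a joint): Angle of the keeper lever about the vertical stop post, rad. 0 = square across the bar: it points along the fixture's -x from the post, over the end of the home bar. Positive = open, anticlockwise from above, towards the fixture's -y (1.57: along -y). Limits -1.0 and 2.1; no stop at 0. Stays where left; friction 0.12 N m (2 N at 60 mm from the post).
- keeper_tip (a point): Middle of the top edge of the keeper's free tip, 86 mm from the post axis. The keeper is a straight steel lever 16 mm wide, 18 mm tall, with a round hub of radius 15 mm; underside 206 mm, top 224 mm above the bench, 6 mm above the bar. The point's axes are the lever's: its x points from the tip to the post, z up.
- carton: Loose brown carton 130 (x) x 120 (y) x 100 mm, about 0.6 kg, standing on the green plate, between the two rods. Top 172 mm above the bench. Origin: centre of its underside. To be left where it stands.
- star_knob: Loose black star knob, 44 mm across, 32 mm high, standing on the near right part of the green plate (fixture -x, -y side). Origin: centre of its underside. Bystander.
- mouse: Loose black computer mouse 100 x 58 x 33 mm on the bench, left of the fixture. Origin: centre of its underside. Bystander.
- wrench: Loose steel wrench lying on the bench, right of the fixture. Origin: underside near its middle. Bystander.
- adapter: Loose white power adapter 100 x 50 x 32 mm on the bench, left of the fixture. Origin: centre of its underside. Bystander.
Not all that is in view belongs to the job. Of the things that look like the carton, the largest one is meant.

How it is judged:
On the way, in this order (a step that is already met when the one before it is completed fails the run):
1. the bar is home against its stop post, the keeper still open (value of joint bar below 0.06 rad and value of joint keeper above 0.6 rad), for 0.2 s.
2. the keeper lies across the bar (value of joint bar below 0.06 rad and value of joint keeper between -0.25 and 0.25 rad), for 0.2 s.
At the end, for the whole second after the job is handed in: The bar is within 0.06 rad of its stop, the keeper within 0.25 rad of square across it, both at rest; the carton stands upright within 20 mm of where it was and the bystanders within 30 mm of theirs (all of step 2 and velocity of joint bar between -0.05 and 0.05 rad/s and velocity of joint keeper between -0.05 and 0.05 rad/s and distance of carton from where it was at the start of the episode below 0.02 m and angle between carton's own z axis and vertical below 0.1 rad and distance of each of star_knob, mouse, wrench, adapter from where it was at the start of the episode below 0.03 m); the robot touches nothing.
It fails at once if the bar is gripped: squeezed between the fingers (x of the grasp point in the frame of bar_end between -0.008 and 0.008 m and y of the grasp point in the frame of bar_end between -0.01 and 0.24 m and z of the grasp point in the frame of bar_end between -0.06 and 0.013 m and contact force between the fingers and fixture above 15 N).
It fails at once if the keeper is gripped: squeezed between the fingers (y of the grasp point in the frame of keeper_tip between -0.006 and 0.006 m and x of the grasp point in the frame of keeper_tip between -0.01 and 0.08 m and z of the grasp point in the frame of keeper_tip between -0.06 and 0.013 m and contact force between the fingers and fixture above 15 N).
It fails at once if the carton is moved, lifted or tipped (over 20 mm or 0.1 rad) (distance of carton from where it was at the start of the episode above 0.02 m or angle between carton's own z axis and vertical above 0.1 rad).
It fails at once if a bystander is moved or lifted (over 30 mm) (distance of any of star_knob, mouse, wrench, adapter from where it was at the start of the episode above 0.03 m).
It fails at once if the keeper is swung across before the bar is home (value of joint keeper below 0.5 rad and value of joint bar above 0.1 rad).
It also fails if it takes over 54 s, if anything falls off the work surface, if the arm or the gripper's body presses on something with over 40 N, if the wrist force passes 120 N, or if a joint passes its speed limit or range.

## Working session

There is one attempt and no reset: what is moved stays moved. The work goes in short steps, Python scripts to look and compute and a tool call to move; the robot and the scene stay as the last step left them, time stands still between calls to the robot, and variables do not carry over. Pictures are saved under pics/ and viewed, at most 10 in all, crops included, and the job is handed in when it is done.

Besides the shell and the picture viewer there is one more tool, called after ">>>" as a command line: name --argument value ..., lists and objects as JSON in quotes. drive_tool: Moves the arm, as the interface text tells. Its arguments: {"type":"object","properties":{"moves":{"type":"array","items":{"type":"array"}},"grip_force":{"type":"number"}},"required":["moves"]}

```bash
mkdir -p pics
cat > h.py <<'E'
import numpy as np, cv2
from plant import ctrl
def snap(n,f):
    c=ctrl.read_camera(n); cv2.imwrite('pics/'+f,c['image'][:,:,::-1]); np.savez('pics/'+f+'.npz',**c); return c
def ray(c,u,v,z):
    R=np.array(c['R']);t=np.array(c['t']);o=-R.T@t
    d=R.T@np.array([(u-c['cx'])/c['fx'],(v-c['cy'])/c['fy'],1]); return o+d*(z-o[2])/d[2]
def proj(c,X):
    p=np.array(c['R'])@np.array(X)+np.array(c['t']); return p[0]/p[2]*c['fx']+c['cx'],p[1]/p[2]*c['fy']+c['cy']
E
python3 - <<'E'
from h import *
for n in('scene','top'):
    c=snap(n,n+'0.png'); print(n,c['fx'],-np.array(c['R']).T@c['t'])
s=ctrl.get_state();print(s)
E
```

```text
scene 487.20237238267475 [ 1.10876721 -0.83389589  1.36526928]
top 370.15532477706876 [ 0.44466981 -0.00718378  1.05828888]
{'time': 0.1, 'qpos': array([ 1.09798658e+00,  2.87151623e-01,  1.57803087e+00, -3.79585101e-05,
        1.27863666e+00, -1.50029280e-01]), 'dq': array([-1.63726069e-03, -2.53723205e-03, -3.72287758e-03,  1.87428259e-03,
       -1.05006539e-03, -5.32095108e-05]), 'joint_efforts': array([ 1.29260529e-04, -4.07297194e+01, -2.93699294e+01, -1.60328332e-04,
        3.44754095e-03,  6.34180878e-06]), 'eef_pos': array([0.21385089, 0.63963113, 0.24703562]), 'tcp_rot': array([ 1.60685013e-01,  9.87005110e-01, -1.06527124e-03, -3.23816782e-04]), 'contact_force': array([-0.44824597, -0.37078908, -0.3412804 ]), 'wrist_torque': array([-0.01616006,  0.01673475, -0.01805443]), 'finger_force': 0.0, 'opening': 0.9991719455516895}
```

View pics/top0.png

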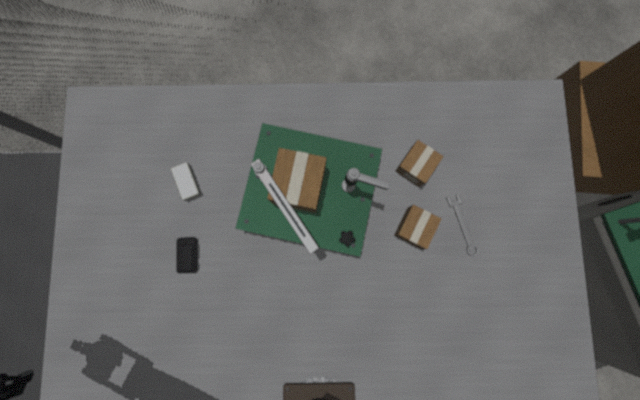

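View pics/scene0.png

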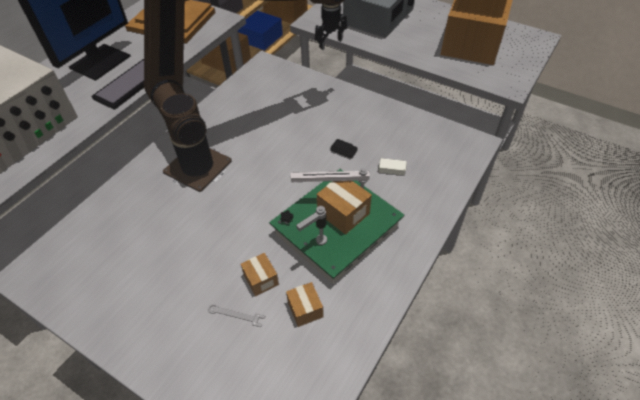

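The top view shows the green plate with corners near (264,124), (382,148), (360,255) and (237,229). The bar runs from its pivot (258,167) to its free end (312,250), and the keeper from its post (352,176) to its tip (388,185). Three things could be taken for the carton: (299,180), (421,162) and (419,227). The largest is (299,180), on the plate under the bar. For the lever, the bar is the long light one and the keeper the short one at the post. I'll check this with a crop and measure.

Run:
```python
from h import *
c=dict(np.load('pics/top0.png.npz'));im=c['image']
cv2.imwrite('pics/crop.png',cv2.resize(im[110:270,220:420,::-1],None,fx=4,fy=4,interpolation=cv2.INTER_CUBIC)[:600])
hsv=cv2.cvtColor(im,cv2.COLOR_RGB2HSV);m=cv2.inRange(hsv,(60,80,20),(90,255,255));m[:,450:]=0
k=max(cv2.findContours(m,cv2.RETR_EXTERNAL,cv2.CHAIN_APPROX_NONE)[0],key=cv2.contourArea)
P=np.array([ray(c,*p,.072)[:2] for p in cv2.convexHull(k)[:,0].astype(float)],np.float32)
(cx,cy),wh,a=cv2.minAreaRect(P);print('plate',cx,cy,wh,a); print(np.round(cv2.boxPoints(((cx,cy),wh,a)),3))
for n,u,v,z in(('piv',258,166,.214),('post',352,175,.24),('end',312,250,.2),('ktip',388,185,.224),('knob',347,238,.104),('sc1',421,162,.06),('sc2',419,227,.06)):print(n,ray(c,u,v,z).round(3))
```

```text
plate 0.6114928722381592 0.01748371124267578 (0.335017591714859, 0.2960006296634674) 76.56254577636719
[[ 0.429 -0.111]
 [ 0.717 -0.18 ]
 [ 0.794  0.146]
 [ 0.506  0.215]]
piv [0.642 0.134 0.214]
post [ 0.612 -0.083  0.24 ]
end [0.446 0.01  0.2  ]
ktip [ 0.59  -0.166  0.224]
knob [ 0.475 -0.078  0.104]
sc1 [ 0.682 -0.291  0.06 ]
sc2 [ 0.503 -0.276  0.06 ]
```

View pics/crop.png

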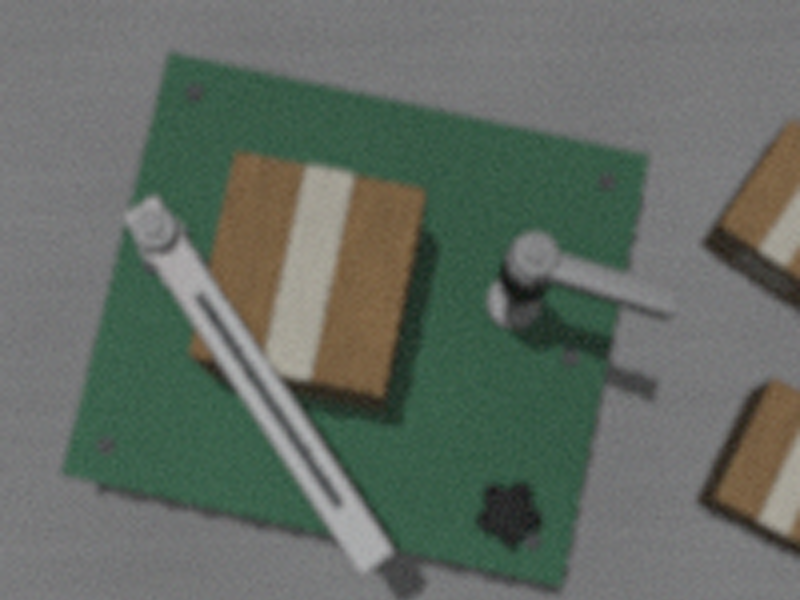

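The crop confirms the choice: the large carton is at (299,180) under the bar, the keeper sits on the right-hand post pointing out past the plate edge, and the knob is at (347,238). The plate measures 335 x 296 mm with yaw about -0.235. The predicted rod and post positions match the nuts within 5 mm. The bar is about 0.77 rad open and the keeper about 1.54.

Next I close the gripper, align it with the fixture (tool x = fixture -x, tool y = fixture +y) and approach.

>>> drive_tool --moves '[[[0, 0, -0.09], [0, 0, 0], 0], [[0, 0, 0], [-0.031, -0.04, 0], 0], [[0, 0, 0], [-0.031, -0.04, 0], 0], [[0, 0, 0], [-0.031, -0.04, 0], 0], [[0, 0, 0], [-0.031, -0.04, 0], 0]]'

```text
time: 0.72
eef_pos: [0.2981, 0.4542, 0.2478]
tcp_rot: [0.116, 0.993, -0.0, -0.0]
contact_force: [1.6, -0.2, 0.5]
opening: 0.003
finger_force: 0.0
```

>>> drive_tool --moves '[[[0, 0, 0], [-0.031, -0.04, 0], 0], [[0, 0, 0], [-0.031, -0.04, 0], 0], [[0, 0, 0], [-0.031, -0.04, 0], 0], [[0, 0, 0], [-0.031, -0.04, 0], 0], [[0, 0, 0], [0, 0, 0], 0]]'

```text
time: 1.35
eef_pos: [0.3825, 0.2691, 0.248]
tcp_rot: [0.119, 0.993, -0.0, -0.0]
contact_force: [0.9, 0.4, 0.6]
opening: -0.0
finger_force: 0.0
```

>>> drive_tool --moves '[[[0, 0, 0], [-0.028, -0.04, 0], 0], [[0, 0, 0], [-0.028, -0.04, 0], 0], [[0, 0, 0], [-0.028, -0.04, 0], 0], [[0, 0, 0], [-0.027, -0.042, 0], 0], [[0, 0, 0], [0, 0, 0.043], 0]]'

```text
time: 1.98
eef_pos: [0.4558, 0.0864, 0.2085]
tcp_rot: [0.118, 0.993, 0.0, 0.005]
contact_force: [0.0, -0.0, 0.4]
opening: 0.001
finger_force: 0.0
```

Run:
```python
from h import *
snap('scene','scene1.png');c=snap('top','top1.png')
s=ctrl.get_state();print(s['eef_pos'],s['contact_force'])
a=cv2.resize(c['image'][130:290,220:420,::-1],None,fx=3,fy=3)
i=np.load('pics/scene1.png.npz')['image'][130:290,230:430,::-1]
cv2.imwrite('pics/c1.png',np.vstack([cv2.resize(i,None,fx=1.8,fy=1.8),cv2.resize(c['image'][130:290,220:420,::-1],None,fx=1.8,fy=1.8)]))
```

```text
[0.44913121 0.08834033 0.20055424] [-0.28312447  0.17791805 -0.76425182]
```

View pics/c1.png

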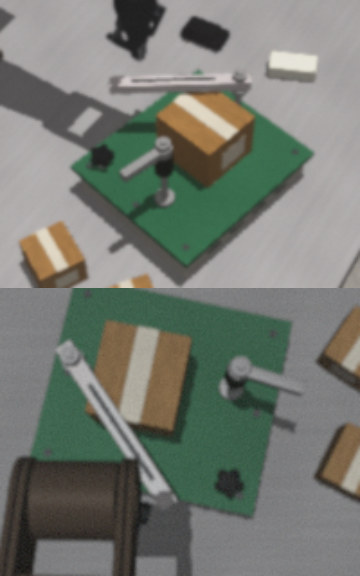

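The gripper stands on the robot side of the open bar and nothing has been disturbed; the fingertips are near scene pixel (308,161). I'll check the tip height with one projection.

Run:
```python
from h import *
c=dict(np.load('pics/scene1.png.npz'))
s=ctrl.get_state();p=s['eef_pos'];print(p,s['tcp_rot'])
for z in(.217,.2006,.1836,.171):print(z,np.round(proj(c,[p[0],p[1],z])))
g=cv2.cvtColor(c['image'],cv2.COLOR_RGB2GRAY);print(g[140:172:2,298:322:2])
d=p[:2]-np.array([.6115,.0175]);print(d@[.973,-.232],d@[.232,.973])
```

```text
[0.44913121 0.08834033 0.20055424] [ 1.16646162e-01  9.93160184e-01 -2.45329367e-04 -5.14414245e-03]
0.217 [305. 156.]
0.2006 [305. 159.]
0.1836 [306. 163.]
0.171 [306. 165.]
[[ 32  34  33  34  32  34  34  34  36  35  49 136]
 [ 33  34  33  34  32  32  33  43  78  37  88 159]
 [ 35  33  33  33  32  34  32  50  90  47 134 165]
 [ 45  34  34  33  34  34  33  35  42  81 159 166]
 [111  56  35  34  33  35  33  34  48 130 167 168]
 [114  96  34  33  33  32  35  79 125 163 169 169]
 [ 60  72  32  33  33  34  44 129 165 169 168 167]
 [ 36  33  34  33  35  41  68 155 168 168 169 169]
 [ 80  45  34  33  41  56  77 156 167 167 167 169]
 [160 131  70  35  49  65  78 155 165 166 168 167]
 [165 164 123  40  46  64 103 160 166 166 166 167]
 [166 167 159 107  65  81 132 165 165 166 166 168]
 [169 168 168 162 147 147 164 166 166 165 167 170]
 [170 170 167 166 165 166 166 165 164 167 168 169]
 [172 168 169 169 167 167 167 167 166 166 169 169]
 [171 170 171 168 168 168 167 168 168 170 171 171]]
-0.17441978606432934 0.0312580864100413
```

Tip height is confirmed: 17 mm ahead of the TCP, at about 184 mm, which is above the carton and overlaps the bar. Now I push.

>>> drive_tool --moves '[[[0, 0, 0], [-0.014, -0.007, 0], 0], [[0, 0, 0], [-0.014, -0.007, 0], 0], [[0, 0, 0], [-0.014, -0.007, 0], 0], [[0, 0, 0], [-0.014, -0.007, 0], 0], [[0, 0, 0], [-0.014, -0.007, 0], 0]]'

```text
time: 2.7
eef_pos: [0.5127, 0.0375, 0.2053]
tcp_rot: [0.116, 0.993, -0.0, -0.001]
contact_force: [-2.9, 0.5, 1.5]
opening: -0.003
finger_force: 1.3
```

>>> drive_tool --moves '[[[0, 0, 0], [-0.014, -0.007, 0], 0], [[0, 0, 0], [-0.014, -0.007, 0], 0], [[0, 0, 0], [-0.014, -0.007, 0], 0], [[0, 0, 0], [-0.014, -0.007, 0], 0], [[0, 0, 0], [0, 0, 0], 0]]'

```text
time: 3.32
eef_pos: [0.5617, -0.0032, 0.2056]
tcp_rot: [0.116, 0.993, -0.001, 0.001]
contact_force: [-0.4, -0.2, 0.9]
opening: 0.001
finger_force: 0.0
```

>>> drive_tool --moves '[[[0, 0, 0], [-0.006, -0.003, 0], 0], [[0, 0, 0], [-0.006, -0.003, 0], 0], [[0, 0, 0], [-0.005, 0, 0], 0], [[0, 0, 0], [0, 0, 0], 0]]'

```text
time: 3.82
eef_pos: [0.5758, -0.0123, 0.2053]
tcp_rot: [0.116, 0.993, -0.001, 0.0]
contact_force: [-0.2, -0.4, -0.4]
opening: -0.002
finger_force: 0.2
```

>>> drive_tool --moves '[[[0, 0, 0], [-0.003, 0, 0], 0], [[0, 0, 0], [-0.002, 0, 0], 0], [[0, 0, 0], [0, 0, 0], 0]]'

```text
time: 4.2
eef_pos: [0.5805, -0.0131, 0.2054]
tcp_rot: [0.116, 0.993, -0.0, 0.0]
contact_force: [-2.3, -0.3, -0.6]
opening: 0.002
finger_force: 0.7
```

>>> drive_tool --moves '[[[0, 0, 0], [-0.002, 0, 0], 0], [[0, 0, 0], [-0.002, 0, 0], 0], [[0, 0, 0], [0, 0, 0], 0]]'

```text
time: 4.58
eef_pos: [0.5836, -0.0138, 0.2054]
tcp_rot: [0.116, 0.993, -0.0, -0.001]
contact_force: [-4.7, -0.8, 1.7]
opening: -0.004
finger_force: 2.3
```

Run:
```python
from h import *
c=snap('top','top2.png');w=snap('wrist','wrist2.png');s=snap('scene','scene2.png')
cv2.imwrite('pics/c2.png',np.vstack([cv2.resize(s['image'][130:290,230:430,::-1],None,fx=1.8,fy=1.8),cv2.resize(w['image'][:,:,::-1],(360,225))]))
```

```text
(no output)
```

View pics/c2.png

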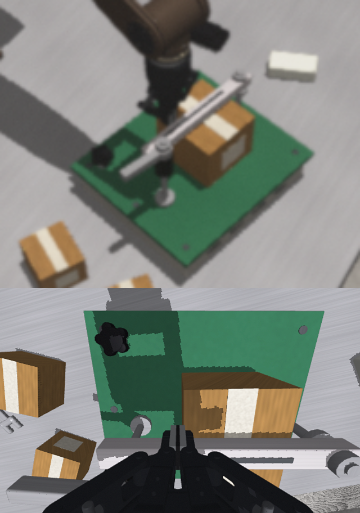

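The bar is now nearly along the fixture's -y and reaches the post. I keep pushing until the force shows a hard stop.

>>> drive_tool --moves '[[[0, 0, 0], [-0.002, 0, 0], 0], [[0, 0, 0], [-0.002, 0, 0], 0], [[0, 0, 0], [0, 0, 0], 0]]'

```text
time: 5.1
eef_pos: [0.5839, -0.0139, 0.2054]
tcp_rot: [0.116, 0.993, 0.0, -0.007]
contact_force: [-16.6, 1.6, 9.8]
opening: -0.0
finger_force: 8.5
```

>>> drive_tool --moves '[[[0, 0, 0], [-0.001, 0, 0], 0], [[0, 0, 0], [-0.001, 0, 0], 0], [[0, 0, 0], [0, 0, 0], 0], [[0, 0, 0], [0, 0, 0], 0]]'

```text
time: 5.6
eef_pos: [0.5841, -0.0139, 0.2054]
tcp_rot: [0.116, 0.993, 0.0, -0.01]
contact_force: [-22.9, 2.0, 13.1]
opening: -0.005
finger_force: 11.4
```

The bar is hard on its stop: 23 N with no further travel. I back off, lift, and go over to the far side of the keeper.

>>> drive_tool --moves '[[[0, 0, 0], [0.015, 0, 0], 0], [[0, 0, 0], [0.02, 0, 0], 0], [[0, 0, 0], [0, 0, -0.045], 0], [[0, 0, 0], [0, 0, -0.045], 0], [[0, 0, 0], [0, 0, 0], 0]]'

```text
time: 6.22
eef_pos: [0.5588, -0.0073, 0.3012]
tcp_rot: [0.116, 0.993, -0.0, 0.007]
contact_force: [-0.8, -0.3, -0.4]
opening: -0.003
finger_force: 0.0
```

>>> drive_tool --moves '[[[0, 0, 0], [-0.032, -0.031, 0], 0], [[0, 0, 0], [-0.032, -0.031, 0], 0], [[0, 0, 0], [-0.032, -0.03, 0], 0], [[0, 0, 0], [-0.032, -0.03, 0], 0], [[0, 0, 0], [0, 0, 0], 0]]'

```text
time: 6.85
eef_pos: [0.6532, -0.1577, 0.293]
tcp_rot: [0.118, 0.993, 0.0, -0.0]
contact_force: [0.1, 0.1, -0.4]
opening: 0.002
finger_force: 0.0
```

Run:
```python
from h import *
w=snap('wrist','wrist3.png');s=snap('scene','scene3.png');p=ctrl.get_state()['eef_pos'];print(p)
d=p[:2]-np.array([.6115,.0175]);print(d@[.973,-.232],d@[.232,.973])
for n,z in(('tip',p[2]-.017),('low',.213)):print(n,proj(s,[p[0],p[1],z]),proj(w,[p[0],p[1],z]))
cv2.imwrite('pics/c3.png',np.vstack([cv2.resize(s['image'][160:260,230:400,::-1],(510,300)),cv2.resize(w['image'][:,:,::-1],(510,300))]))
```

```text
[ 0.6521952  -0.15516671  0.29373546]
0.07965510156861041 -0.15856342045881397
tip (np.float64(317.56887471571696), np.float64(221.09742117082644)) (np.float64(323.20311574060696), np.float64(255.89554691749348))
low (np.float64(318.058546771468), np.float64(234.31076161053053)) (np.float64(321.1078565992274), np.float64(212.6918206090334))
```

View pics/c3.png

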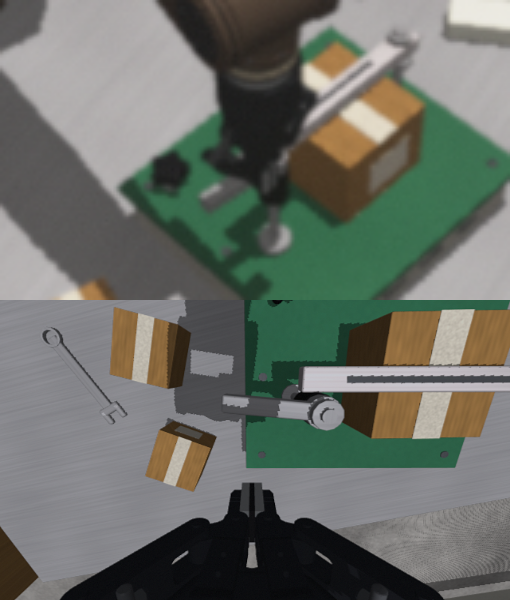

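The wrist view shows the bar home on the post. The keeper runs left from the post (crop 325,410) to (222,402), and the finger is on its far (fixture +x) side at about 60 mm radius with roughly 30 mm clearance. I lower and push around.

>>> drive_tool --moves '[[[0, 0, 0], [0, 0, 0.032], 0], [[0, 0, 0], [0, 0, 0.031], 0], [[0, 0, 0], [0.01, 0, 0], 0], [[0, 0, 0], [0.01, 0, 0], 0], [[0, 0, 0], [0, 0, 0], 0]]'

```text
time: 7.58
eef_pos: [0.633, -0.1505, 0.2349]
tcp_rot: [0.116, 0.993, -0.0, 0.002]
contact_force: [-0.2, -0.7, -0.5]
opening: 0.002
finger_force: 0.0
```

>>> drive_tool --moves '[[[0, 0, 0], [0.012, 0, 0], 0], [[0, 0, 0], [0.012, 0, 0], 0], [[0, 0, 0], [0.01, 0, 0], 0], [[0, 0, 0], [0.01, 0, 0], 0], [[0, 0, 0], [0.01, 0, 0], 0]]'

```text
time: 8.2
eef_pos: [0.5798, -0.1384, 0.2325]
tcp_rot: [0.116, 0.993, -0.0, 0.0]
contact_force: [2.7, -0.3, 1.3]
opening: 0.001
finger_force: 1.3
```

>>> drive_tool --moves '[[[0, 0, 0], [0.008, 0.004, 0], 0], [[0, 0, 0], [0.008, 0.005, 0], 0], [[0, 0, 0], [0.006, 0.005, 0], 0], [[0, 0, 0], [0.005, 0.006, 0], 0], [[0, 0, 0], [0, 0, 0], 0]]'

```text
time: 8.82
eef_pos: [0.5581, -0.1118, 0.2321]
tcp_rot: [0.116, 0.993, 0.0, -0.001]
contact_force: [-0.5, 0.7, 1.3]
opening: 0.003
finger_force: 0.3
```

>>> drive_tool --moves '[[[0, 0, 0], [0.004, 0.005, 0], 0], [[0, 0, 0], [0.003, 0.005, 0], 0], [[0, 0, 0], [0, 0, 0], 0]]'

```text
time: 9.2
eef_pos: [0.5538, -0.1007, 0.2321]
tcp_rot: [0.116, 0.993, 0.0, -0.001]
contact_force: [0.0, -0.2, 1.4]
opening: 0.001
finger_force: 0.4
```

Run:
```python
from h import *
w=snap('wrist','wrist4.png');c=snap('top','top4.png');p=ctrl.get_state()['eef_pos'];print(p)
d=p[:2]-np.array([.6115,.0175]);print(d@[.973,-.232],d@[.232,.973])
cv2.imwrite('pics/c4.png',w['image'][:,:,::-1])
```

```text
[ 0.55377801 -0.10086122  0.23198696]
-0.028703695747677466 -0.12855696482895157
```

View pics/c4.png

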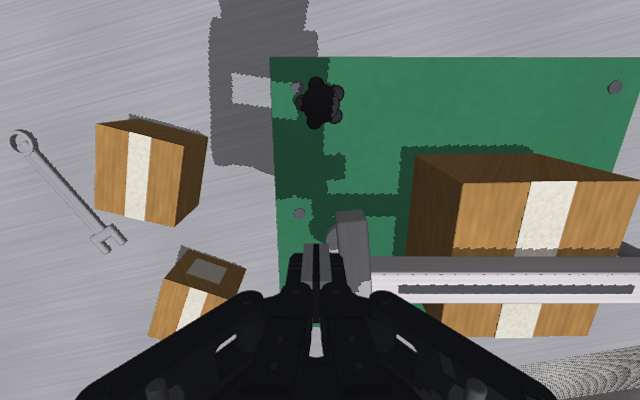

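The keeper is almost square across the bar: its right edge runs from about (366,213) at the tip to (372,290) at the bar. I compute its angle.

Run:
```python
from h import *
w=dict(np.load('pics/wrist4.png.npz'))
g=cv2.cvtColor(w['image'],cv2.COLOR_RGB2GRAY)
ey=np.array([.232,.973])/np.hypot(.232,.973);ex=np.array([ey[1],-ey[0]])
pts=[]
for v in range(214,262,3):
    r=g[v,345:385].astype(int);d=np.abs(np.diff(r));u=345+int(np.argmax(d));pts.append((u,v))
print(pts)
P=np.array([ray(w,u+.5,v,.224)[:2] for u,v in pts])-[.6115,.0175]
F=np.c_[P@ex,P@ey];print(F[[0,-1]].round(4));k=np.polyfit(F[:,0],F[:,1],1);print('theta',np.arctan(k[0]))
T=ray(w,336,212,.224)[:2]-[.6115,.0175],ray(w,364,211,.224)[:2]-[.6115,.0175]
for t in T:print(t@ex,t@ey)
```

```text
[(363, 214), (365, 217), (366, 220), (367, 223), (367, 226), (367, 229), (368, 232), (368, 235), (368, 238), (368, 241), (368, 244), (369, 247), (369, 250), (369, 253), (368, 256), (368, 259)]
[[-0.0586 -0.1066]
 [-0.0331 -0.1026]]
theta 0.13867273545289235
-0.05964462016857139 -0.12026175459457158
-0.0601925167647343 -0.10642646009838849
```

It is about 0.12 rad open, so 6 mm more in +y.

>>> drive_tool --moves '[[[0, 0, 0], [0.001, 0.003, 0], 0], [[0, 0, 0], [0, 0.003, 0], 0], [[0, 0, 0], [0, 0, 0], 0], [[0, 0, 0], [0, 0, 0], 0]]'

```text
time: 9.8
eef_pos: [0.5544, -0.095, 0.2321]
tcp_rot: [0.116, 0.993, 0.0, -0.0]
contact_force: [-0.2, -1.3, 0.1]
opening: -0.001
finger_force: 0.5
```

>>> drive_tool --moves '[[[0, 0, 0], [0, -0.02, 0], 0], [[0, 0, 0], [0, -0.02, 0], 0], [[0, 0, 0], [0, 0, -0.045], 0], [[0, 0, 0], [0, 0, -0.045], 0], [[0, 0, 0], [0, 0, 0], 0]]'

```text
time: 10.42
eef_pos: [0.5469, -0.1364, 0.3279]
tcp_rot: [0.117, 0.993, -0.001, 0.005]
contact_force: [-0.3, -0.9, -1.0]
opening: 0.0
finger_force: 0.0
```

>>> drive_tool --moves '[[[0, 0, 0], [0, -0.05, -0.02], 0], [[0, 0, 0], [0, -0.05, -0.02], 0], [[0, 0, 0], [0, -0.05, 0], 0], [[0, 0, 0], [0, -0.05, 0], 0], [[0, 0, 0], [0, 0, 0], 0]]'

```text
time: 11.05
eef_pos: [0.4973, -0.3323, 0.3602]
tcp_rot: [0.119, 0.993, 0.001, -0.001]
contact_force: [0.6, 1.2, 0.7]
opening: 0.002
finger_force: 0.0
```

Run:
```python
from h import *
c=snap('top','top5.png');s=snap('scene','scene5.png');print(ctrl.get_state()['eef_pos'])
cv2.imwrite('pics/c5.png',np.hstack([cv2.resize(c['image'][110:270,220:420,::-1],(400,320),interpolation=cv2.INTER_CUBIC),cv2.resize(s['image'][130:290,230:430,::-1],(400,320))]))
e=np.array([.232,.973])
```

```text
[ 0.49848314 -0.32936222  0.36088287]
```

View pics/c5.png

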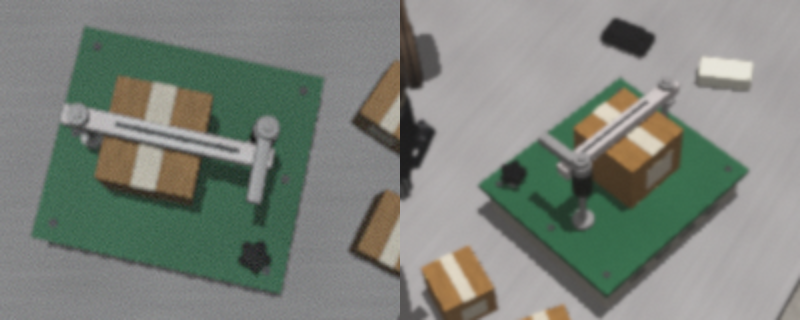

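The bar lies along the fixture's -y against the post, with the keeper across it (post at crop (266,127), tip at (257,200)). The carton and bystanders look in place. I compute both angles.

Run:
```python
from h import *
c=dict(np.load('pics/top5.png.npz'))
ey=np.array([.232,.973]);ex=np.array([.973,-.232])
f=lambda u,v,z:(lambda d:np.array([d@ex,d@ey]))(ray(c,220+u/2,110+v/2,z)[:2]-[.6115,.0175])
po=f(266,127,.24);kt=f(256.5,201,.224);pi=f(78,115,.214);be=f(270,158,.2)
print(po,kt,pi,be);d=kt-po;print('keeper',np.arctan2(-d[1],-d[0]));b=be-pi;print('bar',np.arctan2(-b[0],-b[1]))
# keeper side edges, lower part
g=cv2.cvtColor(c['image'],cv2.COLOR_RGB2GRAY);m=(g>95).astype(np.uint8)
L=[]
for v in range(194,209):
    x=np.arange(335,362);wt=np.clip(g[v,335:362].astype(float)-90,0,None)
    if wt.sum()>60:L.append(f((( x*wt).sum()/wt.sum()-220)*2,(v-110)*2,.224))
L=np.array(L);k=np.polyfit(L[:,0],L[:,1],1);print(len(L),L[[0,-1]],'centreline',np.arctan(k[0]))
```

```text
[ 0.02730171 -0.09894738] [-0.05510013 -0.10668186] [-0.00055177  0.11683437] [ 0.00095811 -0.11292042]
keeper 0.09358873609797422
bar -0.006571616785757006
15 [[-0.01765415 -0.10088599]
 [-0.05036476 -0.10173996]] centreline 0.02038275262786881
```

The bar reads about 0.00 rad and the keeper between 0.02 and 0.09 rad, both well within tolerance. The arm is clear.

```bash
python3 -c "
from plant import ctrl
print(ctrl.sign_off())"
```

```text
the job is handed in; nothing more can be done
None
```

The job is handed in: the bar is hard against its stop post (about 0.00 rad), the keeper lies across it (0.02–0.09 rad from square), the carton and bystanders look undisturbed, and the arm is clear; sign-off returned no verdict.

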